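# Discard a spent vial through the sprung flap of a glass-waste box

## Robot

A 6-joint arm with a two-finger parallel gripper is mounted at the origin on a cart in front of the work surface, level with it; the furniture and walls round the work are solid. World frame = base frame: x ahead of the robot, y to its left, z up, the work surface at z = 0. Lengths are in m, angles in rad, forces in N, time in s.
With the tool pointing down it reaches from about 0.35 to 0.925 m from the base axis. Payload 6.4 kg.
Tool frame: the origin (TCP) lies midway between the tips of the shut fingers; the grasp point (between the pads) lies 19 mm behind it (arm.grasp_offset is the distance from the TCP to the grasp point, in m); z points along the fingers, y is the line along which they close (so a half turn about z gives the same grasp; the last joint's range is limited). The gripper opens to 94 mm and grips with 3 to 60 N. Pads are 16 mm wide; open, the fingers measure 119 mm over their backs; the gripper's body (75 mm by 177 mm) begins 78 mm behind the grasp point.
Start: joints at [1.015, 0.245, 1.558, -0, 1.339, -0.174], TCP at [0.242, 0.603, 0.205] pointing down, gripper open.
Joint ranges: [-3.13, 3.13], [-1.02, 2.26], [0.13, 2.54], [-0.95, 4.09], [0.21, 2.88], [-2.74, 2.74]. Speed limits (rad/s): [2.57, 2.57, 3.14, 3.14, 3.14, 3.14].

## Interface

Orientations are given as a unit quaternion [x, y, z, w].
In Python, from plant import monitor, cams, job, spotter, arm gives the robot as it stands.
- The arm moves only by the shell command python3 -m crank 'ROWS' [FORCE]. ROWS is rows parted by semicolons, their numbers by spaces, 1 to 12 of them, each of 7 numbers: dx, dy, dz in m, then a rotation vector rx, ry, rz in rad, then the finger opening in m; each row is the pose to reach, as a shift and turn from the pose commanded when the command began, along the tool's axes at that moment; what a row does not reach only later rows make up. A row lasts 1/8 s, in which the tool goes at most 0.0625 m and 0.188 rad, less where a joint would pass 70% of its speed; a pose out of reach is approached as far as the arm can. The fingers move at their own pace and stop on an object; FORCE is the grip in N (left out, the last holds). Time passes only in rows, so rows that do not move let the fingers close. It prints the time, the measured TCP pose, the force, the opening and the grip force at its end.
- monitor.sense(): the state, without advancing time (a new reading comes with each control period).
- cams.camera(name): name is "scene" or "top"; returns a dict with "img" (420x560x3 uint8, red, green, blue), "range_z" (420x560 float32, m along the optical axis (not along the pixel's ray), 0 where there is no reading), "mtx" (3x3 intrinsics, pixels), "k1" (the pictures are not rectified: a ray, as slopes to the right and down, at radius r is drawn at 1 + k1 r^2 times it, then the intrinsics apply), "R" (3x3) and "t" (3): a world point X has camera coordinates R X + t. Camera axes: x right, y down, z forward; pixel columns grow to the right and rows downward; lengths in m; the calibration is good to about 2 mm. A picture is of the moment at which its call begins.
- job.sign_off(): hands the job in; it is judged then, once.
Trained networks look in the newest picture that a camera, given by its name, has taken for a name from the list of things; names that differ only in an ending like _2 or _b are one class to them, and where a whole thing is asked for, a point or a joint stands for the part that bears it (a point fixed in the world has none). Each returns a list of dicts, best first, with "conf" (0 to 1); they miss things now and then, are a little off and sometimes report something else, mostly with a low value. They report only what shows in the picture. A call takes as long as a camera call.
- spotter.find_in(camera, query): "centre" ([x, y, z] in m, in world coordinates, good to about 4 mm: the middle of the surface that is visible of it).
- spotter.trace(camera, query): "pixels" (420x560 bool, what is visible of it).
- spotter.mark_of(camera, query): "centre" ([x, y, z] in m, in world coordinates, good to about 4 mm: a listed point, or the origin of a listed thing).
The state is a dict: "clock": time; "joint_pos": joint angles; "qd": joint speeds; "joint_torque": joint torques, N m; "ee_pos": TCP position; "orientation": TCP orientation; "contact_force": force on the tool from outside, world axes, zero at the start; "moment": the same for the moment, N m; "finger_gap": finger opening in m; "finger_force": force on a finger pad.
Only numpy, scipy, OpenCV 4.12 (cv2) and the standard library are available. Lean on these libraries where they do the work, as an engineer would, in place of code of your own. Each camera call takes 0.05 s, during which the arm holds its last target. There are 200 camera calls.

## Task

The small vial standing on the front deck of the benchtop glass-waste box is spent. Press the box's self-closing flap down with one finger and, while that finger keeps it open, push the vial with the other finger off the deck and through the mouth so that it drops into the box; then come away and let the flap close. The vial is only pushed, never gripped or lifted, it must not be set on the shut flap, and the beaker and the other two vials beside the box stay where they are.

Things in the scene. Friction and masses are not known exactly. Their poses are not given: they have to be found in the camera images.
- waste_box: Glass-waste box, white body, grey lid, 238 (x) x 228 (y) x 135 mm, fixed on the bench. Origin: centre of its underside; x points from the front deck back to the flap, z up. The lid's top is at z = 130 mm, with a rim 5 mm wide and 5 mm high round its outer edge. Front deck: x = -114 to -35 mm. Hollow under deck and mouth; floor at z = 10 mm.
- mouth_edge (a point): Middle of the deck's rear edge, at the height of the deck's top; axes as the box. From here the mouth runs 120 mm back (box x -35 to +85 mm) and 88 mm to each side, through a lid 8 mm thick; the flap fills it. Hinge bosses of 9 mm diameter stand 4 mm proud at its two rear corners.
- flap (a joint): Angle (rad) of the steel flap, 117 x 172 x 3 mm, flush with the lid: 0 shut, grows as its front edge swings down into the box, stop at 1.25. Hinge along the mouth's rear edge (box x = +85, z = 130 mm). A spring shuts it: about 0.07 N m at 0, 0.2 N m at 0.9 rad, so a few newtons of finger push; shut, it bears the vial's weight.
- flap_edge (a point): Middle of the flap's free (front) edge, on its upper face; it moves with the flap.
- vial: The spent vial: small, pale body, snap cap, 23 mm across, 49 mm high (for contact a 16 mm square, 48 mm high), about 16 g. It stands on the deck 18 to 28 mm in front of the mouth, up to 45 mm left or right of the middle. Origin: centre of its underside, z up. Pushed above about 10 mm it may topple; no harm if it still goes into the mouth.
- vial_mid (a point): Centre of the spent vial, 24.5 mm above its underside.
- vial_large: Bystander on the bench left of the box: the widest vial, 35 mm across, 64 mm high. Origin: centre of its underside.
- vial_medium: Bystander on the bench left of the box: vial 28 mm across, 60 mm high. Origin: centre of its underside.
- beaker: Bystander on the bench right of the box: clear beaker 46 mm across, 58 mm high. Origin: centre of its underside.

How it is judged:
On the way, in this order (a step that is already met when the one before it is completed fails the run):
1. the flap is pressed open (over 0.25 rad) while the vial is still on the deck (value of joint flap above 0.25 rad and x of vial_mid in the frame of waste_box below -0.035 m and z of vial_mid in the frame of waste_box above 0.134 m), for 0.1 s.
2. the vial has dropped through the mouth (its centre over 20 mm below the lid's top, inside the box) while the flap is held open (over 0.2 rad) (value of joint flap above 0.2 rad and z of vial_mid in the frame of waste_box below 0.11 m and x of vial_mid in the frame of waste_box between -0.11 and 0.11 m and y of vial_mid in the frame of waste_box between -0.106 and 0.106 m).
At the end, for the whole second after the job is handed in: The vial lies at rest on the floor inside the waste box (its centre less than 60 mm above the bench) and the flap is shut to within 0.06 rad (z of vial_mid in the frame of waste_box between 0 and 0.06 m and x of vial_mid in the frame of waste_box between -0.11 and 0.11 m and y of vial_mid in the frame of waste_box between -0.106 and 0.106 m and value of joint flap below 0.06 rad and linear speed of vial below 0.03 m/s); the robot touches nothing.
It fails at once if the vial is lifted more than 15 mm off the deck's height (z of vial_mid in the frame of waste_box above 0.1695 m).
It fails at once if the vial is pressed by the fingers with more than 20 N (contact force between the fingers and vial above 20 N).
It fails at once if the vial is set on the shut flap (its centre over 15 mm past the deck's edge with the flap under 0.12 rad) (value of joint flap below 0.12 rad and x of vial_mid in the frame of waste_box above -0.02 m and z of vial_mid in the frame of waste_box above 0.132 m).
It fails at once if a bystander vial or the beaker is moved by more than 15 mm (distance of any of vial_large, vial_medium, beaker from where it was at the start of the episode above 0.015 m).
It also fails if it takes over 32 s, if anything falls off the work surface, if the arm or the gripper's body presses on something with over 40 N, if the wrist force passes 120 N, or if a joint passes its speed limit or range.

## Working session

There is one attempt and no reset: what is moved stays moved. The work goes in short steps, Python scripts to look and compute and a shell command to move; the robot and the scene stay as the last step left them, time stands still between calls to the robot, and variables do not carry over. Pictures are saved under pics/ and viewed, at most 10 in all, crops included, and the job is handed in when it is done.

```bash
ls; mkdir -p pics; cat > h.py <<'E'
from plant import monitor, cams, job, spotter, arm
import numpy as np, cv2
def pts(c):
    "world point map from depth"
    h,w=c["range_z"].shape
    u,v=np.meshgrid(np.arange(w),np.arange(h))
    K=np.array(c["mtx"],float)
    uv=np.stack([u,v],-1).reshape(-1,1,2).astype(float)
    n=cv2.undistortPoints(uv,K,np.array([c["k1"],0,0,0.])).reshape(h,w,2)
    z=c["range_z"]
    P=np.dstack([n[...,0]*z,n[...,1]*z,z])
    return (P-np.array(c["t"]))@np.array(c["R"])
E
python3 - <<'E'
from h import *
np.set_printoptions(precision=4,suppress=True)
s=monitor.sense(); print(s["clock"],s["ee_pos"],s["orientation"],s["finger_gap"],s["contact_force"])
for n in("scene","top"):
    c=cams.camera(n); cv2.imwrite(f"pics/{n}1.png",c["img"][...,::-1])
    P=pts(c)
    for q in("waste_box","mouth_edge","flap_edge","vial","vial_mid","vial_large","vial_medium","beaker"):
        r=spotter.mark_of(n,q)[:2]
        print(n,q,[(np.round(d["centre"],4),round(d["conf"],2)) for d in r])
    for q in("waste_box","flap","vial"):
        t=spotter.trace(n,q)
        if t:
            m=t[0]["pixels"]&(c["range_z"]>0); X=P[m]
            print(q,m.sum(),np.percentile(X,[2,50,98],axis=0).round(4).tolist())
E
```

```text
pics
0.0 [0.2419 0.6027 0.2044] [ 0.1897  0.9818 -0.0009 -0.0003] 0.09378532787670849 [-0.2094  0.7188  0.054 ]
scene waste_box [(array([ 0.5208, -0.0881, -0.0012]), 0.62)]
scene mouth_edge [(array([ 0.4908, -0.0812,  0.1249]), 0.67)]
scene flap_edge [(array([ 0.4901, -0.0847,  0.1316]), 0.97)]
scene vial [(array([ 0.4494, -0.112 ,  0.1295]), 0.68)]
scene vial_mid [(array([ 0.4513, -0.1113,  0.154 ]), 0.71)]
scene vial_large [(array([0.6279, 0.0456, 0.0018]), 0.62)]
scene vial_medium [(array([ 0.557 ,  0.0849, -0.0062]), 0.57)]
scene beaker []
waste_box 15681 [[0.3936, -0.201, 0.0178], [0.5116, -0.04, 0.1299], [0.6484, 0.0444, 0.1356]]
flap 3797 [[0.4839, -0.1789, 0.1281], [0.5484, -0.0885, 0.1308], [0.618, -0.0099, 0.1338]]
vial 256 [[0.4439, -0.1559, 0.1307], [0.4531, -0.1074, 0.1549], [0.4641, -0.1011, 0.1812]]
top waste_box [(array([ 0.5208, -0.0856,  0.0001]), 0.73)]
top mouth_edge [(array([ 0.4896, -0.0806,  0.1319]), 0.77), (array([ 0.4951, -0.0787,  0.123 ]), 0.7)]
top flap_edge [(array([ 0.4936, -0.0813,  0.1252]), 0.82)]
top vial [(array([ 0.4519, -0.1118,  0.1293]), 0.65)]
top vial_mid [(array([ 0.4564, -0.1079,  0.1597]), 0.57)]
top vial_large [(array([0.6242, 0.0405, 0.0026]), 0.48), (array([ 0.5579,  0.0851, -0.0018]), 0.15)]
top vial_medium [(array([0.5553, 0.0849, 0.0008]), 0.64)]
top beaker [(array([ 0.4857, -0.2624, -0.0022]), 0.63), (array([ 0.5231, -0.0859,  0.0007]), 0.2)]
waste_box 11576 [[0.3997, -0.2095, 0.1247], [0.5207, -0.0903, 0.1288], [0.645, 0.0283, 0.1343]]
flap 4400 [[0.4805, -0.1837, 0.1251], [0.5483, -0.0992, 0.1287], [0.6163, -0.015, 0.1321]]
vial 101 [[0.4433, -0.125, 0.1448], [0.4535, -0.113, 0.1776], [0.4632, -0.1049, 0.1803]]
```

```bash
python3 - <<'E'
from h import *
a=cv2.imread("pics/scene1.png");b=cv2.imread("pics/top1.png")
cv2.imwrite("pics/both.png",cv2.resize(np.vstack([a,b])[:, :],None,fx=.71,fy=.71))
for n in("scene","top"):
    c=cams.camera(n);P=pts(c)
    for q in("flap","waste_box"):
        m=spotter.trace(n,q)[0]["pixels"]&(c["range_z"]>0)
        X=P[m]; X=X[(X[:,2]>.12)&(X[:,2]<.14)][:,:2].astype(np.float32)
        print(n,q,cv2.minAreaRect(X*1000),np.median(P[m][:,2]))
E
```

```text
scene flap ((549.389404296875, -98.12004852294922), (174.56675720214844, 122.53590393066406), 72.91609191894531) 0.1308031458572764Traceback (most recent call last):
  File "<stdin>", line 7, in <module>
IndexError: list index out of range
```

View pics/both.png

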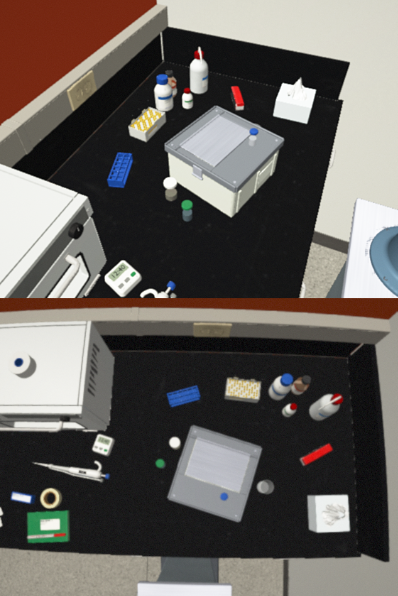

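The view shows the box yawed about −17°, with the blue-capped vial on its front deck, right of the middle (top view around (224,496) in the montage). The two bystander vials stand to the left of the box and the beaker to the right.

```bash
cat >> h.py <<'E'
from scipy.spatial.transform import Rotation as Ro
def boxpose(o,yaw):
    return np.array(o),Ro.from_euler("z",yaw)
def goal(o,yaw,xin,zin,y,th,half=.047):
    "TCP pose such that front finger's inner tip edge is at box (xin,y,zin), rear finger lower by tilt th"
    yt=np.array([np.cos(th),0,-np.sin(th)]);zt=np.array([-np.sin(th),0,-np.cos(th)]);xt=np.cross(yt,zt)
    B=Ro.from_euler("z",yaw); R=B*Ro.from_matrix(np.c_[xt,yt,zt])
    p=np.array([o[0],o[1],0])+B.apply(np.array([xin,y,zin])+half*yt)
    return p,R
def delta(p,R,p0=None,R0=None):
    s=monitor.sense()
    p0=np.array(s["ee_pos"]) if p0 is None else p0; R0=Ro.from_quat(s["orientation"]) if R0 is None else R0
    return np.r_[R0.inv().apply(p-p0),(R0.inv()*R).as_rotvec()].round(4)
E
python3 - <<'E'
from h import *
np.set_printoptions(precision=4,suppress=True)
A=[];V=[]
for i in range(3):
  for n in("scene","top"):
    c=cams.camera(n);P=pts(c)
    for q in("flap","waste_box"):
        t=spotter.trace(n,q)
        if not t: continue
        m=t[0]["pixels"]&(c["range_z"]>0)
        X=P[m]; X=X[(X[:,2]>.12)&(X[:,2]<.14)][:,:2].astype(np.float32)
        if i<1:print(n,q,cv2.minAreaRect(X*1000))
    for q,L in(("waste_box",A),("vial",V)):
        r=spotter.mark_of(n,q)
        if r: L.append(r[0]["centre"])
A=np.array(A);V=np.array(V);print(A.mean(0),A.std(0),V.mean(0),V.std(0))
o=A.mean(0);yaw=np.radians(-17)
print(Ro.from_euler("z",-yaw).apply(V.mean(0)-o))
E
```

```text
scene flap ((549.657470703125, -97.1827621459961), (175.2965545654297, 123.50311279296875), 73.47766876220703)
scene waste_box ((458.3327331542969, -140.5177001953125), (23.81972885131836, 76.00470733642578), 14.303058624267578)
top flap ((549.0535888671875, -98.72355651855469), (170.70037841796875, 118.86345672607422), 72.68108367919922)
top waste_box ((522.414794921875, -91.38191223144531), (229.7756805419922, 237.3786163330078), 72.88856506347656)
[ 0.5222 -0.0865  0.0005] [0.0015 0.0012 0.0022] [ 0.4497 -0.1119  0.128 ] [0.0015 0.0017 0.001 ]
[-0.0619 -0.0455  0.1275]
```

```bash
python3 - <<'E'
from h import *
np.set_printoptions(precision=4,suppress=True)
o=[.523,-.089];yaw=np.radians(-17)
p,R=goal(o,yaw,-.092,.25,-.043,.305); print(p,delta(p,R),arm.grasp_offset)
E
```

```text
[ 0.4653 -0.1163  0.2359] [-0.4752 -0.5846 -0.0304  0.2466  0.2264  1.4732] 0.0188
```

```bash
T="-0.475 -0.585 -0.030 0.247 0.226 1.473 0.094"; python3 -m crank '0 0 -0.06 0 0 0 0.094; -0.475 -0.585 -0.060 0.247 0.226 1.473 0.094; -0.475 -0.585 -0.060 0.247 0.226 1.473 0.094; -0.475 -0.585 -0.060 0.247 0.226 1.473 0.094; -0.475 -0.585 -0.060 0.247 0.226 1.473 0.094; -0.475 -0.585 -0.060 0.247 0.226 1.473 0.094; -0.475 -0.585 -0.060 0.247 0.226 1.473 0.094; -0.475 -0.585 -0.060 0.247 0.226 1.473 0.094; -0.475 -0.585 -0.060 0.247 0.226 1.473 0.094; -0.475 -0.585 -0.060 0.247 0.226 1.473 0.094; -0.475 -0.585 -0.060 0.247 0.226 1.473 0.094; -0.475 -0.585 -0.060 0.247 0.226 1.473 0.094'
python3 -m crank '0 0 0 0 0 0 0.094'
cat > d.py <<'E'
from h import *
import sys
np.set_printoptions(precision=4,suppress=True)
o=[.523,-.089];yaw=np.radians(-17)
a=list(map(float,sys.argv[1:]))
p,R=goal(o,yaw,*a); print(delta(p,R),monitor.sense()["clock"])
E
python3 d.py -.092 .25 -.043 .305
```

```text
clock: 4.35
ee_pos: [0.4459, -0.0557, 0.2657]
orientation: [0.795, 0.588, -0.09, -0.122]
contact_force: [0.2, -0.5, 0.9]
finger_gap: 0.0937
finger_force: 0.0
clock: 4.47
ee_pos: [0.4461, -0.0566, 0.2654]
orientation: [0.796, 0.586, -0.09, -0.122]
contact_force: [-0.2, 0.5, 0.2]
finger_gap: 0.0938
finger_force: 0.0
[-0.0513  0.0433  0.0173 -0.     -0.0007 -0.0052] 4.475
```

```bash
python3 -m crank '-0.025 0.022 0.009 0 0 0 0.094; -0.051 0.043 0.017 0 0 -0.005 0.094; -0.051 0.043 0.017 0 0 -0.005 0.094'
python3 - <<'E'
from h import *
a=cams.camera("scene")["img"][100:320,200:430,::-1];b=cams.camera("top")["img"][150:370,210:440,::-1]
cv2.imwrite("pics/c2.png",cv2.resize(np.hstack([a,b]),None,fx=1.7,fy=1.7))
E
python3 d.py -.092 .18 -.043 .305;python3 d.py -.092 .137 -.043 .305
```

```text
clock: 4.85
ee_pos: [0.4645, -0.1126, 0.2353]
orientation: [0.793, 0.589, -0.091, -0.123]
contact_force: [0.4, 0.6, -0.1]
finger_gap: 0.094
finger_force: 0.0
[-0.0044  0.023   0.0669 -0.0003  0.0003  0.006 ] 4.95
[-0.0045  0.0359  0.1079 -0.0003  0.0003  0.006 ] 4.95
```

View pics/c2.png

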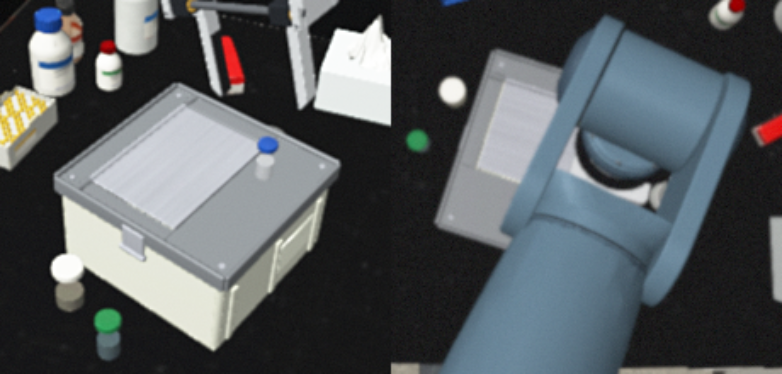

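The two fingers hang above the box in line with its x axis, at crop (215,90) and (305,105). The vial still stands at (265,160). I'll lower the tool and check before touching anything.

```bash
python3 -m crank '-0.002 0.012 0.034 0 0 0 0.094; -0.0045 0.023 0.067 0 0 0.005 0.094; -0.0045 0.023 0.067 0 0 0.005 0.094'
python3 - <<'E'
from h import *
c=cams.camera("scene");a=c["img"][100:300,220:430,::-1]
cv2.imwrite("pics/c3.png",cv2.resize(a,None,fx=2.8,fy=2.8))
# predicted pixels of finger tips
s=monitor.sense();R=Ro.from_quat(s["orientation"]);p=np.array(s["ee_pos"])
for y in(-.047,-.0595,.047,.0595):
    w=p+R.apply([0,y,0]); q=w-[.523,-.089,0]
    px=cv2.projectPoints(w[None],cv2.Rodrigues(np.array(c["R"]))[0],np.array(c["t"]),np.array(c["mtx"]),np.array([c["k1"],0,0,0.]))[0].ravel()
    print(y,Ro.from_euler("z",17,degrees=True).apply(q).round(4),((px-[220,100])*2.8).round())
for n in("vial",):
    for d in spotter.mark_of("scene",n): print(Ro.from_euler("z",17,degrees=True).apply(np.array(d["centre"])-[.523,-.089,0]),d["conf"])
E
python3 d.py -.092 .137 -.043 .305
```

```text
clock: 5.32
ee_pos: [0.4638, -0.1157, 0.1641]
orientation: [0.794, 0.588, -0.092, -0.124]
contact_force: [-0.1, 0.6, 0.6]
finger_gap: 0.0939
finger_force: 0.0
-0.047 [-0.0922 -0.0432  0.18  ] [428. 254.]
-0.0595 [-0.1042 -0.0432  0.1838] [444. 258.]
0.047 [-0.0026 -0.043   0.1517] [311. 230.]
0.0595 [ 0.0093 -0.043   0.1479] [297. 226.]
[-0.06149409 -0.04546577  0.1305    ] 0.61
[0.0005 0.0124 0.0423 0.0015 0.001  0.0012] 5.425
```

View pics/c3.png

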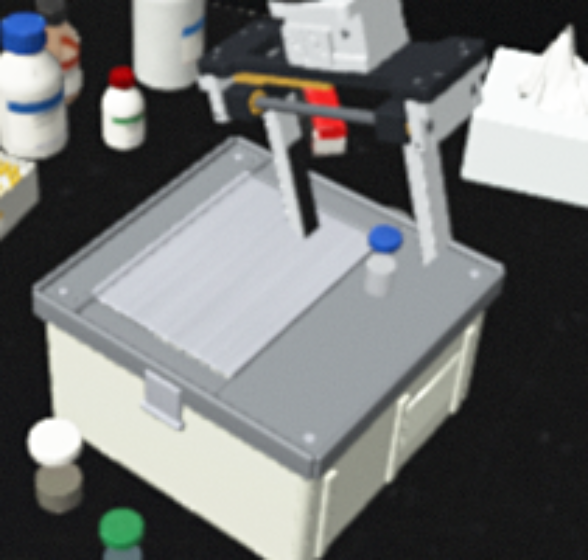

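The fingertips sit where the calibration predicts, at (430,258) behind the vial and (305,232) over the flap. The vial at (382,265) lies between them, so I'll press down now.

```bash
python3 -m crank '0 0.003 0.012 0 0 0 0.094; 0 0.006 0.022 0 0 0 0.094; 0 0.009 0.032 0 0 0 0.094; 0 0.012 0.042 0 0 0 0.094; 0 0.012 0.042 0 0 0 0.094; 0 0.012 0.042 0 0 0 0.094'
python3 - <<'E'
from h import *
c=cams.camera("scene");a=c["img"][100:300,220:430,::-1]
cv2.imwrite("pics/c4.png",cv2.resize(a,None,fx=2.8,fy=2.8))
E
python3 d.py -.092 .136 -.044 .305;python3 d.py -.045 .136 -.044 .305
```

```text
clock: 6.18
ee_pos: [0.4638, -0.1171, 0.1218]
orientation: [0.794, 0.588, -0.091, -0.123]
contact_force: [-0.1, 0.3, 1.4]
finger_gap: 0.0939
finger_force: 0.6
[ 0.0002  0.001  -0.0003 -0.0009  0.0005  0.0001] 6.225
[ 0.0002  0.0458 -0.0144 -0.0009  0.0005  0.0001] 6.225
```

View pics/c4.png

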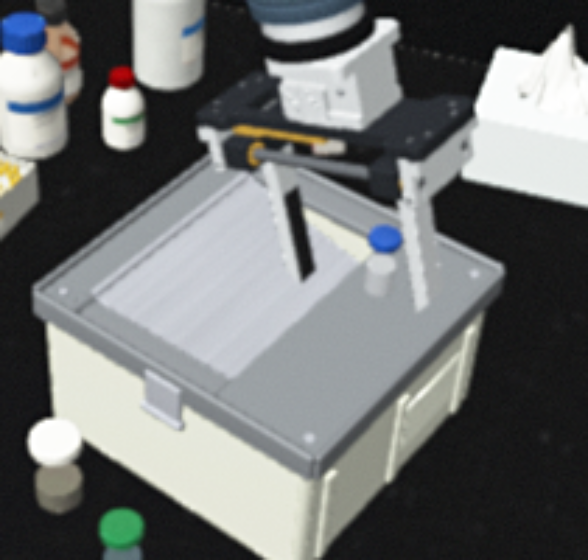

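The flap is tilted down under the far finger, with the open gap visible at (340,240). The vial still stands at (380,270), so the push can start.

```bash
python3 -m crank '0 0.006 -0.002 0 0 0 0.094; 0 0.010 -0.003 0 0 0 0.094; 0 0.014 -0.0044 0 0 0 0.094; 0 0.018 -0.0056 0 0 0 0.094; 0 0.022 -0.007 0 0 0 0.094; 0 0.026 -0.008 0 0 0 0.094; 0 0.030 -0.0094 0 0 0 0.094; 0 0.034 -0.0107 0 0 0 0.094; 0 0.038 -0.012 0 0 0 0.094; 0 0.042 -0.013 0 0 0 0.094; 0 0.046 -0.0144 0 0 0 0.094; 0 0.046 -0.0144 0 0 0 0.094'
python3 - <<'E'
from h import *
c=cams.camera("scene");a=c["img"][100:300,220:430,::-1]
cv2.imwrite("pics/c5.png",cv2.resize(a,None,fx=2.8,fy=2.8))
for d in spotter.mark_of("scene","vial_mid"): print(Ro.from_euler("z",17,degrees=True).apply(np.array(d["centre"])-[.523,-.089,0]),d["conf"])
E
python3 d.py -.045 .136 -.044 .305;python3 d.py -.035 .136 -.044 .305
```

```text
clock: 7.72
ee_pos: [0.5102, -0.1312, 0.1216]
orientation: [0.794, 0.588, -0.091, -0.123]
contact_force: [-4.7, 1.4, 3.2]
finger_gap: 0.0941
finger_force: 2.4
[-0.00305598 -0.0437031   0.1087    ] 0.73
[ 0.0001 -0.0005  0.     -0.0001  0.0006  0.0002] 7.825
[ 0.0001  0.009  -0.003  -0.0001  0.0006  0.0002] 7.825
```

View pics/c5.png

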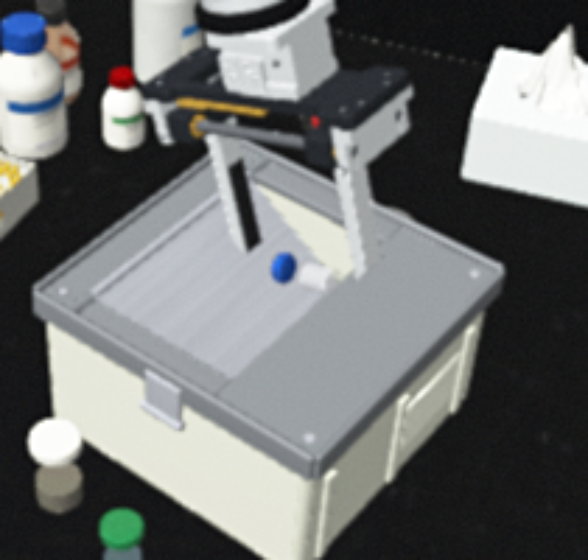

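The vial has tipped into the mouth: its cap is at (283,268) and its base near the deck edge at (325,275). I'll wait a moment to see whether it drops.

```bash
python3 -m crank '0 0 0 0 0 0 0.094; 0 0 0 0 0 0 0.094'
cat > v.py <<'E'
from h import *
c=cams.camera("scene")
for n in("vial_mid","vial","flap_edge"):
  for d in spotter.mark_of("scene",n)[:1]: print(n,Ro.from_euler("z",17,degrees=True).apply(np.array(d["centre"])-[.523,-.089,0]).round(4),d["conf"])
t=spotter.trace("scene","vial")
if t:
  m=t[0]["pixels"]&(c["range_z"]>0)
  Q=Ro.from_euler("z",17,degrees=True).apply(pts(c)[m]-[.523,-.089,0])
  print("mask",m.sum(),np.percentile(Q,[5,50,95],axis=0).round(4).tolist())
  b=c["img"][m].astype(int); bl=(b[:,2]>b[:,0]+40); print("cap",np.median(Q[bl],0).round(4),"body",np.median(Q[~bl],0).round(4))
E
python3 v.py
```

```text
clock: 8.07
ee_pos: [0.5103, -0.1313, 0.1219]
orientation: [0.794, 0.588, -0.091, -0.122]
contact_force: [-4.9, 1.2, 3.7]
finger_gap: 0.0937
finger_force: 2.4
vial [-0.0324 -0.0009  0.126 ] 0.68
flap_edge [-0.0131 -0.0034  0.066 ] 0.9
```

```bash
python3 - <<'E'
from h import *
c=cams.camera("scene");a=c["img"][100:300,220:430,::-1]
cv2.imwrite("pics/c6.png",cv2.resize(a,None,fx=2.8,fy=2.8))
E
python3 v.py
```

```text
vial_mid [-0.0004 -0.0003 -0.0038] 0.46
flap_edge [-0.0142 -0.0073  0.0706] 0.68
```

View pics/c6.png

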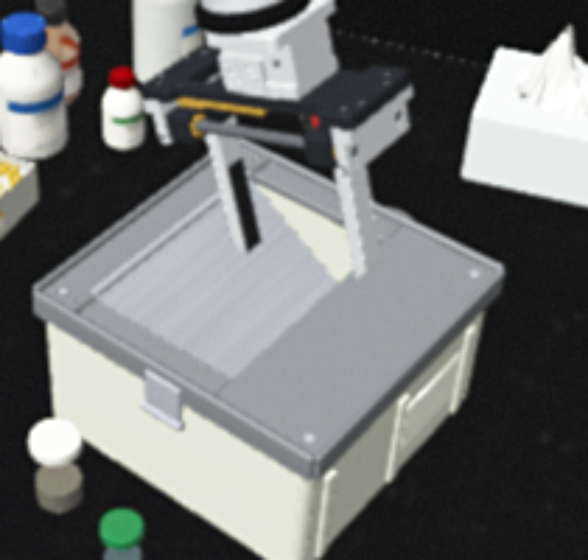

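The vial is gone from view and has dropped into the box, with the flap still held open. I'll retreat straight up.

```bash
python3 -m crank '0 0 0 0 0 0 0.094; 0 0 0 0 0 0 0.094; 0 -0.003 -0.0095 0 0 0 0.094; 0 -0.006 -0.019 0 0 0 0.094; 0 -0.009 -0.0286 0 0 0 0.094; 0 -0.012 -0.038 0 0 0 0.094; 0 -0.018 -0.057 0 0 0 0.094; 0 -0.027 -0.086 0 0 0 0.094; 0 -0.036 -0.115 0 0 0 0.094; 0 -0.045 -0.143 0 0 0 0.094; 0 -0.045 -0.143 0 0 0 0.094; 0 -0.045 -0.143 0 0 0 0.094'
python3 -m crank '0 0 0 0 0 0 0.094; 0 0 0 0 0 0 0.094; 0 0 0 0 0 0 0.094; 0 0 0 0 0 0 0.094'
python3 v.py
python3 - <<'E'
from h import *
c=cams.camera("scene");a=c["img"][60:340,200:430,::-1]
cv2.imwrite("pics/c7.png",cv2.resize(a,None,fx=2,fy=2))
t=spotter.trace("scene","flap")
if t:
    X=pts(c)[t[0]["pixels"]&(c["range_z"]>0)]; print(np.percentile(X[:,2],[5,50,95]))
E
```

```text
clock: 10.12
ee_pos: [0.5101, -0.1311, 0.2709]
orientation: [0.794, 0.588, -0.091, -0.122]
contact_force: [-0.4, -0.2, -0.4]
finger_gap: 0.094
finger_force: 0.0
clock: 10.62
ee_pos: [0.5104, -0.1313, 0.2715]
orientation: [0.794, 0.588, -0.091, -0.122]
contact_force: [-0.1, -0.4, -0.3]
finger_gap: 0.0943
finger_force: 0.0
flap_edge [-0.0357 -0.004   0.1328] 0.69
[0.02804547 0.12994457 0.13427029]
```

View pics/c7.png

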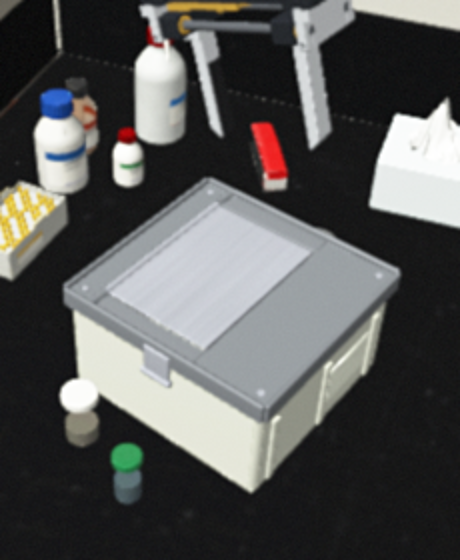

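The flap is shut flush around (210,275), the deck is empty and the bystander vials at (80,410) and (127,470) have not moved. The gripper is clear of everything.

```bash
python3 -c "
from plant import job
print(job.sign_off())"
```

```text
the job is handed in; nothing more can be done
None
```

The vial was pushed through the held-open flap and dropped into the box, the flap closed again, and the job is handed in (no verdict came back); the vial's rest on the floor is inferred, since the shut box hides it, and the beaker was not re-checked after the move.

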